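Cover the tea mug and set the timer

TASK

Cover the mug that stands on the cork coaster with its lid, setting it down gently so it sits flat with its plug in the mouth, and leave the mug standing on the coaster. Then set the kitchen timer: press its knob down and, keeping it pressed so that the light timer does not spin or slide on the table, turn the knob clockwise until its pointer lines up with the one long mark, and let go. Leave the other things on the table where they are.

Things in the scene. Friction and masses are not known exactly. Their poses are not given: they have to be found in the camera images.
- timer: Loose kitchen timer, 160 g without its knob: a round white plastic case, 112 mm in diameter, its flat top 36 mm above the table, standing on four rubber feet 38 mm from its axis, with a grey knob on top. Origin at the centre of its underside, z up; its x axis points to the long mark. It spins on the table if the knob is turned without pressing down.
- dial (a joint): Turn of the timer's knob in rad, 0 to 4, growing clockwise seen from above; it stays where left (about 0.12 N m of friction). At 2.0 the pointer is at the long mark; seen from above the pointer stands (2.0 - value) rad anticlockwise of the mark. It starts 0.8 to 1.35 rad short of the mark.
- plunger (a joint): How far the knob is pressed in, m: 0 is up, 0.006 fully down. A spring of 1.5 N/mm pushes it up (1.5 N at the top, about 9 N at 5 mm, 10.5 N at the bottom). A press of 1.5 mm or more counts as pressed; about 5 mm holds the timer safely still.
- knob_grip (a point): Point on the knob's axis at half-way up its upright grip bar plus 5 mm: 69 mm above the table when up. The bar is 44 mm long, 14 mm thick and 34 mm tall (from 47 to 81 mm above the table), on a disc 54 mm in diameter whose top is 48 mm above the table. x points along the bar to the pointer end (a white line on the bar's top and a small nose past the disc's rim); pinch the bar across its 14 mm thickness (along y).
- timer_mark (a point): Outer part of the long black mark on top of the timer's case, 48 mm from its axis, 36.5 mm above the table; the mark is 20 mm long and 5.5 mm wide, the other marks are short and thin.
- lid_center (a point): Centre (half-way up) of the loose white ceramic mug lid, 110 g, 45 mm high in all: a plug 62 mm in diameter and 7 mm deep below, a disc 92 mm in diameter and 6 mm thick above it (top 9.5 mm below this point), and an upright round knob 22 mm in diameter and 32 mm tall on it (up to 22.5 mm above this point). It starts on the table resting on its plug, knob up. z up.
- mug_rim (a point): Centre of the mouth, at rim height, of the white mug on the coaster: 95 mm tall, 80 mm across the rim, wall 4 mm, so the mouth is 72 mm wide; handle at its own +y side, which faces away from the robot. z up. With the lid fully on, the lid's centre is 15.5 mm above this point.
- coaster: Fixed square cork coaster, 100 x 100 x 6 mm, flat on the table; origin at the centre of its underside. The mug to cover stands at its middle.
- mug_b: Bystander: another mug of the same kind, without coaster; origin under its foot.
- mug_c: Bystander: a third such mug, at the back; origin under its foot.
- remote: Bystander: black remote control lying flat, 160 x 44 x 19 mm.
- spoon: Bystander: steel spoon, 140 mm long, lying along its x axis.
- jar: Bystander: closed amber glass jar, 66 mm in diameter, 100 mm tall.
- cards: Bystander: small cardboard box, 65 x 92 x 36 mm.
- pawn: Bystander: wooden game pawn, 28 mm in diameter, 45 mm tall.
Mind the look-alikes: they are no part of the job. Leave any blue or purple look-alike of the timer alone. Leave any black look-alike of the part that bears lid_center alone.

How it is judged:
By the outcome, as a careful person would: the job done as asked, in the order asked, and still so for the second after the job is handed in, with the robot touching nothing.
It also fails if it takes over 54 s, if anything falls off the work surface, if the arm or the gripper's body presses on something with over 40 N, if the wrist force passes 120 N, or if a joint passes its speed limit or range.

ROBOT

A 6-joint arm with a two-finger parallel gripper is mounted at the origin on the work surface. World frame = base frame: x ahead of the robot, y to its left, z up, the work surface at z = 0. Lengths are in m, angles in rad, forces in N, time in s.
With the tool pointing down it reaches from about 0.275 to 1 m from the base axis. Payload 8.4 kg.
Tool frame: the origin (TCP) lies between the finger pads; the fingertips stand 19 mm ahead of it and the grasp point (between the pads) is the TCP (manip.tcp_to_tips is the z of the fingertips in the tool frame, in m); z points along the fingers, y is the line along which they close (so a half turn about z gives the same grasp; the last joint's range is limited). The gripper opens to 85 mm and grips with 20 to 120 N. Pads are 22 mm wide; open, the fingers measure 114 mm over their backs; the gripper's body (76 mm by 85 mm) begins 54 mm behind the grasp point. The pads swing forward as they close: fully open they stand 13 mm farther back than shut.
Start: joints at [1.124, 0.353, 1.633, -0, 1.155, -0.002], TCP at [0.269, 0.564, 0.25] pointing down, gripper open.
Joint ranges: [-2.63, 2.63], [-0.92, 2.1], [0.06, 2.66], [-1.3, 4.44], [0, 2.69], [-3.02, 3.02]. Speed limits (rad/s): [2.22, 2.22, 2.79, 3.14, 3.14, 3.14].

INTERFACE

Orientations are given as a rotation vector (axis times angle).
In Python, from plant import readout, viewer, manip gives the robot as it stands.
- The arm moves only by the tool step_arm, never from a script. Its arguments are lists of equal length, an entry for each row: "turn": the turn, a rotation vector about the tool's x, y, z each as a share of 0.12 rad, from -1 to 1, a list of three; "translation": the shift along the tool's x, y, z each as a share of 2 cm, from -1 to 1, a list of three; "hand": the opening, from 0 (shut) to 1 (fully open). In form: {"turn": [[rx, ry, rz], ...], "translation": [[tx, ty, tz], ...], "hand": [hand, ...]}. A call has 1 to 12 rows; each row shifts and turns the commanded pose from where the row before left it, along the tool's axes as they then stand; what a row does not reach is not made up. A row lasts 1/12 s, in which the tool goes at most 41.7 mm and 7.16 degrees, less where a joint would pass 70% of its speed; a pose out of reach is approached as far as the arm can. A call with a number of a shift or a turn outside -1 to 1 is refused whole. A call with a gripper value outside its range is refused whole. The fingers move at their own pace and stop on an object; "force" is the grip in N (left out, the last holds). Time passes only in rows, so rows that do not move let the fingers close. It gives the time, the measured TCP pose, the force, the opening and the grip force at its end, in the units of the state.
- readout.sense(): the state, without advancing time (a new reading comes with each control period).
- viewer.read_camera(name): name is "scene" or "top" or "wrist"; returns a dict with "frame" (420x560x3 uint8, blue, green, red), "depth" (420x560 float32, m along the optical axis (not along the pixel's ray), 0 where there is no reading), "fx", "fy", "cx", "cy" (pixels), "origin" and "rotation" of the camera in the world. Camera axes: x right, y down, z forward; pixel columns grow to the right and rows downward; lengths in m; the calibration is good to about 2 mm. A picture is of the moment at which its call begins.
- manip.finish_job(): hands the job in; it is judged then, once.
The state is a dict: "time": time; "joint_positions": joint angles; "joint_vel": joint speeds; "effort": joint torques, N m; "tcp_pos": TCP position; "ee_rot": TCP orientation; "force": force on the tool from outside, world axes, zero at the start; "torque": the same for the moment, N m; "gripper_width": opening from 0.0 (shut) to 1.0 (fully open); "gripper_force": force on a finger pad.
Only numpy, scipy, OpenCV 4.12 (cv2) and the standard library are available. Lean on these libraries where they do the work, as an engineer would, in place of code of your own. Each camera call takes 0.05 s, during which the arm holds its last target. There are 200 camera calls.

## Working session

There is one attempt and no reset: what is moved stays moved. The work goes in short steps, Python scripts to look and compute and a tool call to move; the robot and the scene stay as the last step left them, time stands still between calls to the robot, and variables do not carry over. Pictures are saved under pics/ and viewed, at most 10 in all, crops included, and the job is handed in when it is done.

Besides the shell and the picture viewer there is one more tool, called after "Request:" as name(argument=value, ...) on one line, values as JSON. step_arm: Moves the arm, as the interface text tells. Shift numbers are shares of 2 cm and turn numbers shares of 0.12 rad, none past 1 either way. Its arguments: {"type":"object","properties":{"turn":{"type":"array"},"translation":{"type":"array"},"hand":{"type":"array"},"force":{"type":"number"}},"required":["turn","translation","hand"]}

```bash
mkdir -p pics; ls; cat > h.py <<'E'
import numpy as np,cv2
from plant import readout,viewer,manip
from scipy.spatial.transform import Rotation as R
def cam(n):
    c=viewer.read_camera(n); np.savez(f'/tmp/{n}.npz',**c); return c
def load(n): return dict(np.load(f'/tmp/{n}.npz'))
def world(c):
    v,u=np.mgrid[:420,:560]; d=c['depth']
    p=np.stack([(u-c['cx'])/c['fx']*d,(v-c['cy'])/c['fy']*d,d],-1)
    return p@np.array(c['rotation']).T+np.array(c['origin'])
E
python3 - <<'E'
from h import *
for n in ['top','scene']:
    c=cam(n); cv2.imwrite(f'pics/{n}0.png',cv2.resize(c['frame'],(800,600),interpolation=cv2.INTER_CUBIC)); print(n,c['fx'],c['origin'],c['rotation'])
s=readout.sense();print(s, manip.tcp_to_tips)
E
```

```text
pics
top 401.285487523066 [0.324104   0.00131381 1.01906138] [-2.17626997  2.11610704 -0.17978117]
scene 424.8976667934456 [ 1.04122736 -0.03677781  0.89895818] [-1.93297681 -1.80094402  0.57313145]
{'time': 0.1, 'joint_positions': array([ 1.12358846e+00,  3.53572689e-01,  1.63405814e+00, -3.01126885e-05,
        1.15519373e+00, -2.39026707e-03]), 'joint_vel': array([ 0.00320968, -0.00108277, -0.00179987, -0.00188121,  0.00055599,
        0.00154402]), 'effort': array([ 1.83527838e-03, -6.06353331e+01, -3.42826617e+01,  8.44297415e-05,
        4.06529551e-03,  5.40954647e-05]), 'tcp_pos': array([0.26876261, 0.56381835, 0.24964131]), 'ee_rot': array([-6.92898233e-01, -3.06397393e+00,  1.89586887e-03]), 'force': array([-0.24969129, -0.85354901,  0.34447815]), 'torque': array([-0.00421969, -0.00099082, -0.04318309]), 'gripper_force': 0.0, 'gripper_width': 1.002854321867728} 0.019
```

View pics/top0.png

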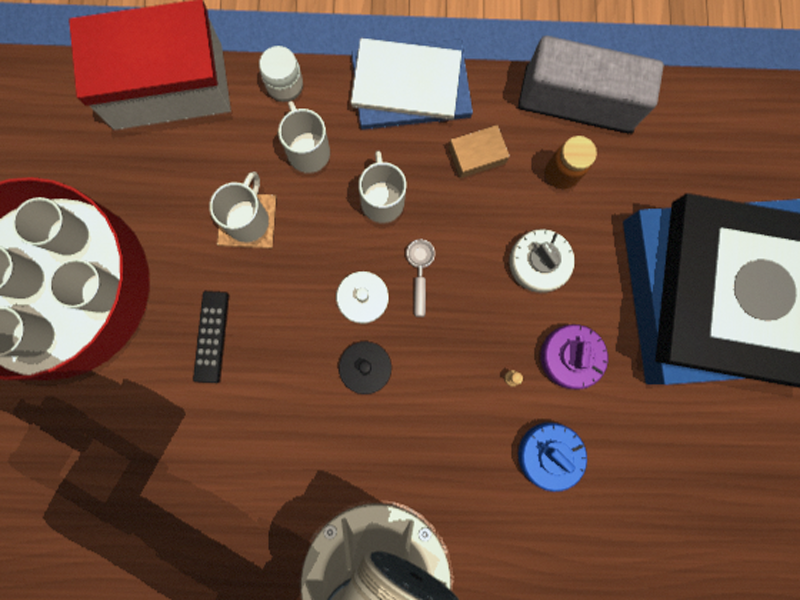

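View pics/scene0.png

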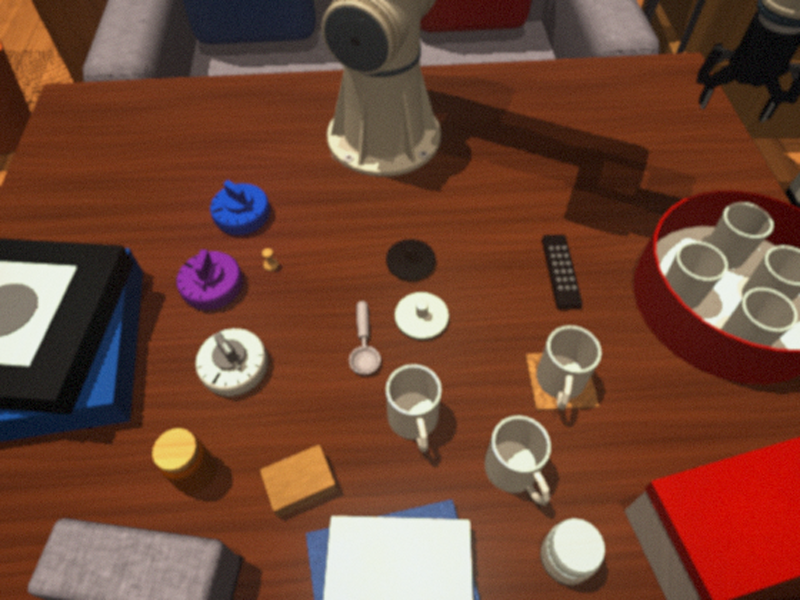

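The top view shows the white lid at (362,296), the coaster mug with its rim at about (236,203), and the white timer at (543,260) with its long mark at about (556,239), all in 800-wide pixels. The black lid and the purple and blue timers are the decoys.

```bash
sed -i "s/np.array(c\['rotation'\]).T/R.from_rotvec(c['rotation']).as_matrix().T/" h.py
python3 - <<'E'
from h import *
for n in ['top','scene']:
    c=load(n); P=world(c); f=c['frame'].astype(int); br=f.min(-1)
    if n=='top': S=dict(lid=(362,296),mug=(238,208),timer=(543,260),coaster=(262,238))
    else: S=dict(lid=(421,316),mug=(570,350),timer=(231,362))
    v,u=np.mgrid[:420,:560]
    print(n,'table z',np.median(P[200:300,150:400,2]))
    for k,(a,b) in S.items():
        near=np.hypot(u-a*.7,v-b*.7)<(45)
        zr=dict(lid=(.008,.02),mug=(.094,.12),timer=(.03,.042),coaster=(.003,.009))[k]
        m=near&(P[...,2]>zr[0])&(P[...,2]<zr[1])
        if k!='coaster': m&=br>90
        q=P[m]; 
        (x,y),r=cv2.minEnclosingCircle((q[:,:2]*1000).astype(np.float32))
        print(k,m.sum(),'circle',round(x,1),round(y,1),round(r,1),'z',np.median(q[:,2]).round(4),'mean',q.mean(0).round(4))
        kz=dict(lid=(.03,.06),timer=(.07,.09)).get(k)
        if kz:
            m=near&(P[...,2]>kz[0])&(P[...,2]<kz[1]);q=P[m];
            print('  knob',m.sum(),q.mean(0).round(4),q[:,2].max().round(4))
            e=q[:,:2]-q[:,:2].mean(0);w,V=np.linalg.eigh(e.T@e);print('  axis',V[:,1],np.degrees(np.arctan2(V[1,1],V[0,1])))
        if k=='timer':
            m=near&(P[...,2]>.033)&(P[...,2]<.04)&(br<60)
            cc=np.array([x,y])/1000
            d=P[...,:2]-cc; rr=np.hypot(d[...,0],d[...,1]); m&=(rr>.042)&(rr<.056)
            a=np.degrees(np.arctan2(d[...,1],d[...,0]))[m].round().astype(int); print('  dark',np.unique(a//5*5,return_counts=True))
A=[]
for n,(a,b) in dict(top=(543,260),scene=(231,362)).items():
    f=load(n)['frame']; a=int(a*.7);b=int(b*.7)
    A.append(cv2.resize(f[b-30:b+30,a-30:a+30],(400,400),interpolation=cv2.INTER_CUBIC))
cv2.imwrite('pics/t1.png',np.hstack(A))
E
```

```text
top table z 0.0003457053851662062
lid 1124 circle 487.8 2.7 83.1 z 0.0132 mean [0.479  0.0222 0.0135]
  knob 66 [0.4702 0.0382 0.0431] 0.0487
  axis [-0.99703362 -0.07696724] -175.58573636953813
mug 219 circle 609.8 253.4 40.7 z 0.1004 mean [0.6094 0.2545 0.0999]
timer 1060 circle 549.4 -278.3 55.4 z 0.0355 mean [ 0.5463 -0.2766  0.0355]
  knob 120 [ 0.5489 -0.2777  0.0793] 0.0843
  axis [-0.82033188 -0.57188775] -145.11803027250932
  dark (array([-30, -25]), array([1, 2]))
coaster 679 circle 580.8 222.1 118.7 z 0.0049 mean [0.5867 0.2299 0.0052]
scene table z 0.0011393878621958065
lid 1014 circle 495.3 1.3 85.7 z 0.0136 mean [0.4856 0.0186 0.0137]
  knob 116 [0.4923 0.0314 0.0435] 0.0598
  axis [-0.99729561  0.07349471] 175.78526333469256
mug 292 circle 609.7 251.1 41.2 z 0.1003 mean [0.6118 0.2512 0.0998]
timer 1131 circle 552.5 -280.1 55.5 z 0.036 mean [ 0.5593 -0.2779  0.0359]
  knob 126 [ 0.5542 -0.2788  0.08  ] 0.0854
  axis [-0.82553286 -0.56435406] -145.64255203852375
  dark (array([], dtype=int64), array([], dtype=int64))
```

View pics/t1.png

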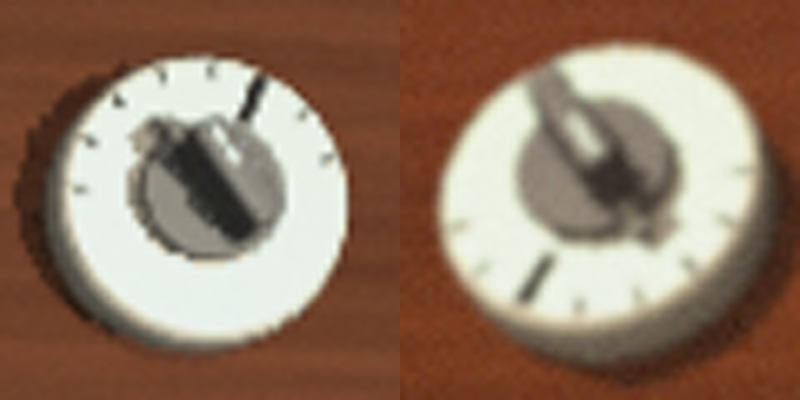

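The crop shows the pointer nose at (145,135) and the long mark from (243,120) to (264,78) in the left half (top camera). In the right half (scene camera) the nose is at (655,230) and the mark runs from (548,260) to (527,300).

```bash
cat >> h.py <<'E'
def ray(c,u,v,z):
    d=R.from_rotvec(c['rotation']).apply([(u-c['cx'])/c['fx'],(v-c['cy'])/c['fy'],1]); o=np.array(c['origin'])
    return o+d*(z-o[2])/d[2]
E
python3 - <<'E'
from h import *
for n,(a,b),pts in [('top',(380,182),[(243,120),(264,78),(145,135)]),('scene',(161,253),[(148,260),(127,300),(255,230)])]:
    c=load(n)
    p=[ray(c,a-30+(x+.5)*.15-.5,b-30+(y+.5)*.15-.5,z)[:2] for (x,y),z in zip(pts,[.0365,.0365,.048])]
    ctr={'top':[.5494,-.2783],'scene':[.5525,-.2801]}[n]
    for q in p+[ (p[0]+p[1])/2]: e=q-ctr; print(n,q.round(4),np.hypot(*e).round(4),np.degrees(np.arctan2(e[1],e[0])).round(1))
    e=p[1]-p[0];print('  mark dir',np.degrees(np.arctan2(e[1],e[0])).round(1))
    P=world(c); a,b={'top':(362,296),'scene':(421,316)}[n]; v,u=np.mgrid[:420,:560]
    m=(np.hypot(u-a*.7,v-b*.7)<24)&(P[...,2]>.007)&(P[...,2]<.018)&(c['frame'].min(-1)>80); q=P[m]
    (x,y),r=cv2.minEnclosingCircle((q[:,:2]*1000).astype(np.float32)); print('lid',x,y,r)
    m=(np.hypot(u-a*.7,v-b*.7)<14)&(P[...,2]>.04);q=P[m];print('knob top',q.mean(0))
R0=R.from_rotvec(readout.sense()['ee_rot']).as_matrix();print(R0)
E
```

```text
top [ 0.5786 -0.2931] 0.0327 -26.8
top [ 0.5952 -0.3013] 0.0513 -26.7
top [ 0.5687 -0.2527] 0.032 52.9
top [ 0.5869 -0.2972] 0.042 -26.7
  mark dir -26.5
lid 476.9615173339844 38.55047607421875 46.16032028198242
knob top [0.46168628 0.03535427 0.13557373]
scene [ 0.5814 -0.2954] 0.0327 -27.9
scene [ 0.596 -0.301] 0.0482 -25.6
scene [ 0.5788 -0.2571] 0.035 41.3
scene [ 0.5887 -0.2982] 0.0405 -26.5
  mark dir -20.8
lid 476.9949645996094 36.545223236083984 47.009002685546875
knob top [0.52595325 0.03073033 0.11608478]
[[-9.02694410e-01  4.30281936e-01 -5.07894263e-04]
 [ 4.30282235e-01  9.02693712e-01 -1.12266532e-03]
 [-2.45896492e-05 -1.23196159e-03 -9.99999241e-01]]
```

Request:
step_arm(turn=[[0, 0, 0], [0, 0, 0], [0, 0, 0], [0, 0, 0], [0, 0, 0], [0, 0, 0], [0, 0, 0], [0, 0, 0], [0, 0, 0], [0, 0, 0], [0, 0, 0], [0, 0, 0]], translation=[[-0.94, -0.88, 0], [-0.94, -0.88, 0], [-0.94, -0.88, 0], [-0.94, -0.88, 0], [-0.94, -0.88, 0], [-0.94, -0.88, 0], [-0.94, -0.88, 0], [-0.94, -0.88, 0], [-0.94, -0.88, 0], [-0.94, -0.88, 0], [-0.94, -0.88, 0], [-0.94, -0.88, 0]], hand=[1, 1, 1, 1, 1, 1, 1, 1, 1, 1, 1, 1])

```text
time: 1.1
tcp_pos: [0.3818, 0.2751, 0.2501]
ee_rot: [-0.693, -3.064, 0.001]
force: [0.2, -0.8, 0.4]
gripper_width: 0.995
gripper_force: 0.0
```

Request:
step_arm(turn=[[0, 0, 0], [0, 0, 0], [0, 0, 0], [0, 0, 0], [0, 0, 0], [0, 0, 0], [0, 0, 0], [0, 0, 0], [0, 0, 0], [0, 0, 0], [0, 0, 0], [0, 0, 0]], translation=[[-0.94, -0.87, 0.2], [-0.94, -0.87, 0.2], [-0.94, -0.87, 0.2], [-0.94, -0.87, 0.2], [-0.94, -0.87, 0.2], [-0.94, -0.87, 0.2], [-0.94, -0.87, 0.2], [-0.94, -0.87, 0.2], [-0.94, -0.87, 0.2], [-0.94, -0.87, 0.2], [0, 0, 0], [0, 0, 0]], hand=[1, 1, 1, 1, 1, 1, 1, 1, 1, 1, 1, 1])

```text
time: 2.1
tcp_pos: [0.4764, 0.0376, 0.2098]
ee_rot: [-0.697, -3.062, 0.0]
force: [-1.5, 0.5, -0.4]
gripper_width: 1.003
gripper_force: 0.0
```

```bash
python3 - <<'E'
from h import *
c=cam('wrist'); s=readout.sense(); P=world(c)
cv2.imwrite('pics/w1.png',c['frame'])
print(s['time'],s['tcp_pos'],s['ee_rot'],s['joint_positions'],c['origin'],c['rotation'])
near=np.hypot(P[...,0]-.477,P[...,1]-.0375)<.06
m=near&(P[...,2]>.008)&(P[...,2]<.018)&(c['frame'].min(-1)>90); q=P[m]
print('lid',m.sum(),cv2.minEnclosingCircle((q[:,:2]*1000).astype(np.float32)))
m=near&(P[...,2]>.038)&(P[...,2]<.06);q=P[m]
print('knob',m.sum(),cv2.minEnclosingCircle((q[:,:2]*1000).astype(np.float32)),np.median(q[:,2]))
E
```

```text
2.15 [0.47621372 0.03833461 0.20999603] [-6.94934476e-01 -3.06276634e+00  2.50634512e-05] [ 7.70006461e-02  1.71355443e-01  1.98012997e+00  3.26749911e-04
  9.91044566e-01 -1.04773498e+00] [0.41291456 0.06857245 0.33464233] [2.45283642 1.54420563 0.21606058]
lid 7459 ((476.1923828125, 39.493900299072266), 46.057403564453125)
knob 562 ((476.0123596191406, 39.62163162231445), 10.880350112915039) 0.045857457446846966
```

View pics/w1.png

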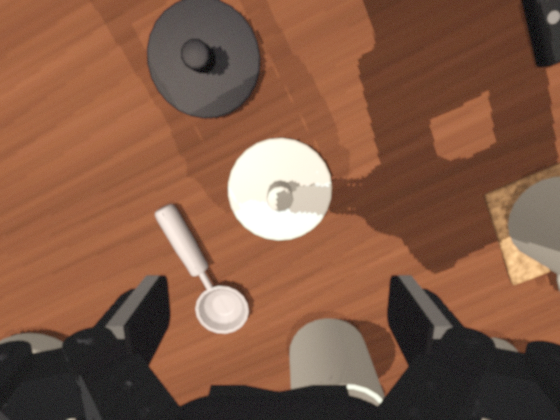

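The wrist view shows the white lid centred at about (280,188) with its knob at (280,195). The spoon and mugs are clear of the fingers.

Request:
step_arm(turn=[[0, 0, 0], [0, 0, 0], [0, 0, 0], [0, 0, 0], [0, 0, 0], [0, 0, 0], [0, 0, 0], [0, 0, 0], [0, 0, 0], [0, 0, 0], [0, 0, 0], [0, 0, 0]], translation=[[0.03, 0.06, 1], [0, 0, 1], [0, 0, 1], [0, 0, 1], [0, 0, 1], [0, 0, 1], [0, 0, 1], [0, 0, 0.8], [0, 0, 0.5], [0, 0, 0.35], [0, 0, 0], [0, 0, 0]], hand=[0.7, 0.7, 0.7, 0.7, 0.7, 0.7, 0.7, 0.7, 0.7, 0.7, 0.7, 0.7])

```text
time: 3.15
tcp_pos: [0.4766, 0.0402, 0.0375]
ee_rot: [-0.692, -3.064, -0.0]
force: [0.4, 0.5, -0.0]
gripper_width: 0.697
gripper_force: 0.0
```

Request:
step_arm(turn=[[0, 0, 0], [0, 0, 0], [0, 0, 0], [0, 0, 0], [0, 0, 0], [0, 0, 0], [0, 0, 0], [0, 0, 0]], translation=[[0, 0, 0], [0, 0, 0], [0, 0, 0], [0, 0, 0], [0, 0, 0], [0, 0, 0], [0, 0, 0], [0, 0, 0]], hand=[0.1, 0.1, 0.1, 0.1, 0.1, 0.1, 0.1, 0.1], force=40)

```text
time: 3.82
tcp_pos: [0.477, 0.0398, 0.0381]
ee_rot: [0.693, 3.063, 0.001]
force: [-0.7, 0.7, 6.5]
gripper_width: 0.25
gripper_force: 38.8
```

Request:
step_arm(turn=[[0, 0, 0], [0, 0, 0], [0, 0, 0], [0, 0, 0], [0, 0, 0], [0, 0, 0], [0, 0, 0], [0, 0, 0], [0, 0, 0], [0, 0, 0]], translation=[[0, 0, -0.3], [0, 0, -0.7], [0, 0, -1], [0, 0, -1], [0, 0, -1], [0, 0, -1], [0, 0, -1], [0, 0, -1], [0, 0, -0.5], [0, 0, 0]], hand=[0.1, 0.1, 0.1, 0.1, 0.1, 0.1, 0.1, 0.1, 0.1, 0.1])

```text
time: 4.65
tcp_pos: [0.4778, 0.0399, 0.1897]
ee_rot: [0.692, 3.06, 0.002]
force: [1.3, 0.1, -1.4]
gripper_width: 0.242
gripper_force: 39.2
```

Request:
step_arm(turn=[[0, 0, 0], [0, 0, 0], [0, 0, 0], [0, 0, 0], [0, 0, 0], [0, 0, 0], [0, 0, 0], [0, 0, 0], [0, 0, 0]], translation=[[0, 0.5, 0], [0, 1, 0], [0, 1, 0], [0, 1, 0], [0, 1, 0], [0, 1, 0], [0, 0.5, 0], [0, 0, 0], [0, 0, 0]], hand=[0.1, 0.1, 0.1, 0.1, 0.1, 0.1, 0.1, 0.1, 0.1])

```text
time: 5.4
tcp_pos: [0.5274, 0.1482, 0.1861]
ee_rot: [-0.691, -3.063, 0.002]
force: [-0.4, -0.2, -1.4]
gripper_width: 0.24
gripper_force: 39.3
```

```bash
python3 - <<'E'
from h import *
c=cam('wrist'); s=readout.sense(); P=world(c)
cv2.imwrite('pics/w2.png',c['frame'])
print(s['time'],s['tcp_pos'],s['ee_rot'],s['gripper_width'],s['force'])
near=np.hypot(P[...,0]-.61,P[...,1]-.252)<.06
m=near&(P[...,2]>.094)&(P[...,2]<.11); q=P[m]
print('rim',m.sum(),cv2.minEnclosingCircle((q[:,:2]*1000).astype(np.float32)),np.median(q[:,2]),q.min(0),q.max(0))
E
```

```text
5.45 [0.5272194  0.14768001 0.18631267] [-6.91879380e-01 -3.06264881e+00  2.05293354e-03] 0.23857397648479348 [ 0.66191546 -0.81383916 -1.55132665]
rim 4152 ((609.656005859375, 253.5982208251953), 40.60808181762695) 0.10113017937697609 [0.56916156 0.21415296 0.09400078] [0.64981646 0.29390815 0.10429481]
```

View pics/w2.png

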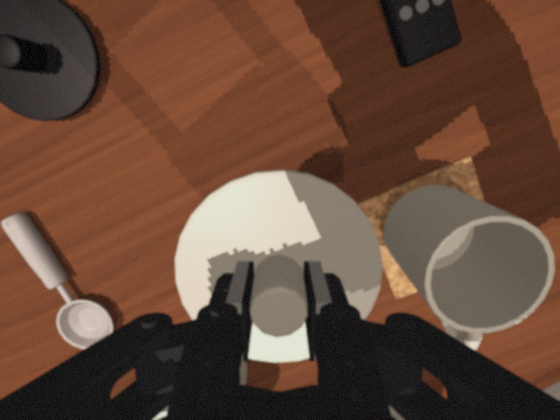

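The wrist view shows the lid held level, with its disc around (280,260), and the target rim centred near (490,275).

```bash
python3 - <<'E'
from h import *
from scipy.optimize import least_squares
c=load('wrist'); s=readout.sense(); P=world(c); t=s['tcp_pos']
m=(np.hypot(P[...,0]-t[0],P[...,1]-t[1])<.06)&(abs(P[...,2]-.161)<.006)&(c['frame'].max(-1)>60)
q=P[m]; print(m.sum(),np.median(q[:,2]))
# outline: farthest point per angle bin, front half
d=q[:,:2]-t[:2]; a=np.arctan2(d[:,1],d[:,0]); r=np.hypot(*d.T); b=np.round(a/.1)
o=np.array([d[b==k][r[b==k].argmax()] for k in np.unique(b) if r[b==k].max()>.04])
f=least_squares(lambda x:np.hypot(*(o-x[:2]).T)-.0455,[0,0],loss='soft_l1',f_scale=.001); print(len(o),f.x,f.fun.std())
M=R.from_rotvec(s['ee_rot']).as_matrix(); print('tool delta units',M.T@np.r_[np.array([.6096,.2533])-t[:2]-f.x,0]/.02)
w,V=np.linalg.eigh(np.cov((q-q.mean(0)).T)); print('normal',V[:,0])
E
```

```text
20117 0.16199284279682272
51 [-0.00038925  0.001423  ] 0.00046110281932877515
tool delta units [-1.49697572  6.48294286 -0.01293586]
normal [0.00120454 0.00112629 0.99999864]
```

Request:
step_arm(turn=[[0, 0, 0], [0, 0, 0], [0, 0, 0], [0, 0, 0], [0, 0, 0], [0, 0, 0], [0, 0, 0], [0, 0, 0], [0, 0, 0], [0, 0, 0], [0, 0, 0]], translation=[[-0.25, 0.5, 0], [-0.25, 1, 0], [-0.25, 1, 0], [-0.25, 1, 0], [-0.25, 1, 0], [-0.25, 1, 0], [0, 0.7, 0], [0, 0.28, 0], [0, 0, 0], [0, 0, 0], [0, 0, 0]], hand=[0.1, 0.1, 0.1, 0.1, 0.1, 0.1, 0.1, 0.1, 0.1, 0.1, 0.1])

```text
time: 6.37
tcp_pos: [0.6103, 0.2513, 0.1872]
ee_rot: [-0.693, -3.063, 0.001]
force: [1.0, 0.0, -1.0]
gripper_width: 0.242
gripper_force: 39.4
```

```bash
python3 - <<'E'
from h import *
s=readout.sense(); t=s['tcp_pos']; M=R.from_rotvec(s['ee_rot']).as_matrix()
print(t,M.T@np.r_[np.array([.6096,.2533])-t[:2]-[-.0004,.0014],0]/.02, M[:,2], s['force'])
E
```

```text
[0.61029507 0.25134575 0.18715611] [ 2.52484653e-02  1.86593744e-02 -4.42029418e-06] [-8.11617509e-04 -5.91587742e-04 -9.99999496e-01] [ 1.00368002  0.00577341 -0.95994142]
```

Aligned within 1 mm, so I'll descend.

Request:
step_arm(turn=[[0, 0, 0], [0, 0, 0], [0, 0, 0], [0, 0, 0], [0, 0, 0], [0, 0, 0], [0, 0, 0], [0, 0, 0], [0, 0, 0]], translation=[[0, 0, 0.5], [0, 0, 0.6], [0, 0, 0.5], [0, 0, 0.3], [0, 0, 0.2], [0, 0, 0.15], [0, 0, 0.15], [0, 0, 0.1], [0, 0, 0]], hand=[0.1, 0.1, 0.1, 0.1, 0.1, 0.1, 0.1, 0.1, 0.1])

```text
time: 7.12
tcp_pos: [0.6109, 0.2523, 0.137]
ee_rot: [-0.693, -3.064, 0.0]
force: [-0.3, -0.9, -1.3]
gripper_width: 0.242
gripper_force: 39.4
```

Request:
step_arm(turn=[[0, 0, 0], [0, 0, 0], [0, 0, 0], [0, 0, 0], [0, 0, 0], [0, 0, 0]], translation=[[0, 0, 0.05], [0, 0, 0.05], [0, 0, 0.05], [0, 0, 0.04], [0, 0, 0], [0, 0, 0]], hand=[0.1, 0.1, 0.1, 0.1, 0.1, 0.1])

```text
time: 7.62
tcp_pos: [0.611, 0.2523, 0.1335]
ee_rot: [0.693, 3.064, -0.0]
force: [-1.3, -0.5, -1.0]
gripper_width: 0.243
gripper_force: 39.4
```

Request:
step_arm(turn=[[0, 0, 0], [0, 0, 0], [0, 0, 0], [0, 0, 0], [0, 0, 0]], translation=[[0, 0, 0.03], [0, 0, 0.03], [0, 0, 0.03], [0, 0, 0], [0, 0, 0]], hand=[0.1, 0.1, 0.1, 0.1, 0.1])

```text
time: 8.03
tcp_pos: [0.6111, 0.2523, 0.1322]
ee_rot: [0.693, 3.064, 0.0]
force: [-3.0, -0.9, 5.1]
gripper_width: 0.244
gripper_force: 39.9
```

Contact at about the expected height, so I'll release.

Request:
step_arm(turn=[[0, 0, 0], [0, 0, 0], [0, 0, 0], [0, 0, 0], [0, 0, 0], [0, 0, 0]], translation=[[0, 0, 0], [0, 0, 0], [0, 0, 0], [0, 0, 0], [0, 0, 0], [0, 0, 0]], hand=[0.28, 0.32, 0.4, 0.5, 0.6, 0.6])

```text
time: 8.53
tcp_pos: [0.611, 0.2522, 0.1316]
ee_rot: [-0.693, -3.064, 0.0]
force: [0.7, 0.4, -0.0]
gripper_width: 0.6
gripper_force: 0.0
```

Request:
step_arm(turn=[[0, 0, 0], [0, 0, 0], [0, 0, 0], [0, 0, 0], [0, 0, 0], [0, 0, 0], [0, 0, 0], [0, 0, 0]], translation=[[0, 0, -0.3], [0, 0, -0.8], [0, 0, -1], [0, 0, -1], [0, 0, -1], [0, 0, -1], [0, 0, -1], [0, 0, 0]], hand=[0.6, 0.6, 0.6, 0.6, 0.6, 0.6, 0.6, 0.6])

```text
time: 9.2
tcp_pos: [0.6129, 0.253, 0.2588]
ee_rot: [0.692, 3.059, 0.006]
force: [0.6, 0.7, 0.7]
gripper_width: 0.604
gripper_force: 0.0
```

```bash
python3 - <<'E'
from h import *
c=cam('wrist'); s=readout.sense(); P=world(c); t=s['tcp_pos']
print(s['time'],t,s['ee_rot'],s['joint_positions'])
m=(np.hypot(P[...,0]-t[0],P[...,1]-t[1])<.06)&(abs(P[...,2]-.107)<.008)&(c['frame'].min(-1)>60);q=P[m]
print(m.sum(),np.median(q[:,2]),cv2.minEnclosingCircle((q[:,:2]*1000).astype(np.float32)))
w,V=np.linalg.eigh(np.cov((q-q.mean(0)).T)); print('normal',V[:,0])
M=R.from_rotvec(s['ee_rot']).as_matrix(); print('to timer',M.T@(np.array([.551,-.279,t[2]])-t)/.02)
E
```

```text
9.25 [0.61221331 0.25273655 0.25663364] [0.69211399 3.0604362  0.0042377 ] [ 3.89253019e-01  4.02840989e-01  1.54480540e+00 -1.11117372e-05
  1.18922764e+00 -7.36723948e-01]
9836 0.10809666845317492 ((610.82861328125, 253.05633544921875), 46.141788482666016)
normal [ 2.80532015e-04 -4.69424983e-04  9.99999850e-01]
to timer [ -8.67733942 -25.31653914  -0.06072912]
```

The lid sits flat: disc top at 108 mm, normal vertical, centred. Next is the timer.

Request:
step_arm(turn=[[0, 0, 0], [0, 0, 0], [0, 0, 0], [0, 0, 0], [0, 0, 0], [0, 0, 0], [0, 0, 0], [0, 0, 0], [0, 0, 0], [0, 0, 0], [0, 0, 0], [0, 0, 0]], translation=[[-0.33, -0.97, 0], [-0.33, -0.97, 0], [-0.33, -0.97, 0], [-0.33, -0.97, 0], [-0.33, -0.97, 0], [-0.33, -0.97, 0], [-0.33, -0.97, 0], [-0.33, -0.97, 0], [-0.33, -0.97, 0], [-0.33, -0.97, 0], [-0.33, -0.97, 0], [-0.33, -0.97, 0]], hand=[0.6, 0.6, 0.6, 0.6, 0.6, 0.6, 0.6, 0.6, 0.6, 0.6, 0.6, 0.6])

```text
time: 10.25
tcp_pos: [0.5815, 0.0071, 0.2528]
ee_rot: [-0.692, -3.063, 0.001]
force: [0.4, -0.1, -1.0]
gripper_width: 0.599
gripper_force: 0.0
```

Request:
step_arm(turn=[[0, 0, 0], [0, 0, 0], [0, 0, 0], [0, 0, 0], [0, 0, 0], [0, 0, 0], [0, 0, 0], [0, 0, 0], [0, 0, 0], [0, 0, 0], [0, 0, 0], [0, 0, 0]], translation=[[-0.34, -0.97, 0], [-0.34, -0.97, 0], [-0.34, -0.97, 0], [-0.34, -0.97, 0], [-0.34, -0.97, 0], [-0.34, -0.97, 0], [-0.34, -0.97, 0], [-0.34, -0.97, 0], [-0.34, -0.97, 0], [-0.34, -0.97, 0], [-0.34, -0.97, 0], [-0.34, -0.97, 0]], hand=[0.6, 0.6, 0.6, 0.6, 0.6, 0.6, 0.6, 0.6, 0.6, 0.6, 0.6, 0.6])

```text
time: 11.25
tcp_pos: [0.5551, -0.238, 0.2528]
ee_rot: [-0.693, -3.063, -0.0]
force: [0.6, 0.5, 0.0]
gripper_width: 0.6
gripper_force: 0.0
```

Request:
step_arm(turn=[[0, 0, 0], [0, 0, 0], [0, 0, 0], [0, 0, 0], [0, 0, 0]], translation=[[-0.34, -0.97, 0], [-0.34, -0.9, 0], [0, -0.2, 0], [0, 0, 0], [0, 0, 0]], hand=[0.6, 0.6, 0.6, 0.6, 0.6])

```text
time: 11.67
tcp_pos: [0.5499, -0.2799, 0.253]
ee_rot: [-0.694, -3.063, -0.001]
force: [0.3, 0.3, -0.3]
gripper_width: 0.598
gripper_force: 0.0
```

```bash
python3 - <<'E'
from h import *
c=cam('wrist'); s=readout.sense(); P=world(c); t=s['tcp_pos']
cv2.imwrite('pics/w3.png',cv2.resize(c['frame'],(800,600),interpolation=cv2.INTER_CUBIC))
print(s['time'],t,s['ee_rot'],s['joint_positions'])
near=np.hypot(P[...,0]-.551,P[...,1]+.279)<.065
m=near&(P[...,2]>.03)&(P[...,2]<.041)&(c['frame'].min(-1)>60);q=P[m]
print('case',m.sum(),cv2.minEnclosingCircle((q[:,:2]*1000).astype(np.float32)),np.median(q[:,2]))
m=near&(P[...,2]>.077)&(P[...,2]<.09);q=P[m]
r=cv2.minAreaRect((q[:,:2]*1000).astype(np.float32));print('bar',m.sum(),r,np.median(q[:,2]))
E
```

```text
11.7167 [ 0.55005109 -0.2795323   0.2532237 ] [-6.92581775e-01 -3.06337169e+00 -9.83940574e-04] [-4.72812618e-01  3.38491287e-01  1.64756059e+00  4.17971471e-04
  1.15657324e+00 -1.59908391e+00]
case 7678 ((549.0891723632812, -278.51678466796875), 55.86741638183594) 0.03704317758934511
bar 879 ((549.141845703125, -278.49078369140625), (44.13571548461914, 14.229223251342773), 33.708744049072266) 0.08177577603828046
```

View pics/w3.png

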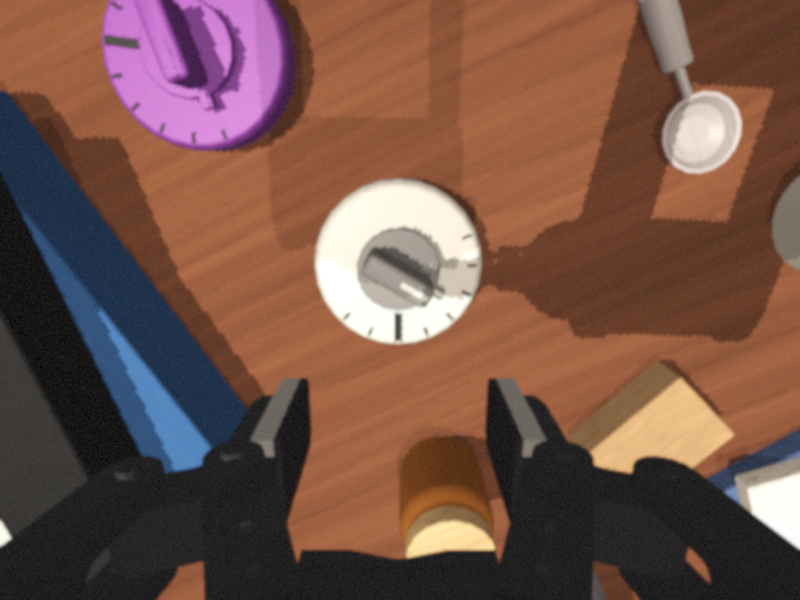

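The wrist view shows the white timer at (398,262). The long mark is straight below it at (398,328), and the white-line end of the bar points right and down at about (412,290).

```bash
cat >> h.py <<'E'
def timer(c,cx=.5491,cy=-.2785):
    P=world(c); d=P[...,:2]-[cx,cy]; r=np.hypot(d[...,0],d[...,1]); a=np.degrees(np.arctan2(d[...,1],d[...,0]))
    m=(r<.065)&(P[...,2]>.03)&(P[...,2]<.041)&(c['frame'].min(-1)>60)
    print('case',m.sum(),cv2.minEnclosingCircle((P[m][:,:2]*1000).astype(np.float32)))
    k=(r>.036)&(r<.052)&(abs(P[...,2]-.037)<.006)&(c['frame'].max(-1)<90)&(abs(a+26)<9); q=d[k]
    print('mark',k.sum(),np.degrees(np.arctan2(*q.mean(0)[::-1])),np.hypot(*q.mean(0)))
    m=(r<.03)&(P[...,2]>.072)&(P[...,2]<.09);q=P[m]
    print('bar',m.sum(),cv2.minAreaRect((q[:,:2]*1000).astype(np.float32)) if m.sum() else '')
E
python3 - <<'E'
from h import *
timer(load('wrist')); s=readout.sense(); M=R.from_rotvec(s['ee_rot']).as_matrix(); t=s['tcp_pos']
print(M.T@(np.array([.5491,-.2785,t[2]])-t)/.02, np.degrees(np.arctan2(M[1,0],M[0,0])))
E
```

```text
case 7678 ((549.0891723632812, -278.51678466796875), 55.86741638183594)
mark 17 -25.909199247169067 0.043383065010383186
bar 934 ((549.1194458007812, -278.45721435546875), (44.13571548461914, 14.309955596923828), 33.708744049072266)
[6.51335064e-02 2.61380795e-02 7.72740532e-05] 154.52095357544204
```

Request:
step_arm(turn=[[0, 0, 0], [0, 0, -0.61], [0, 0, -1], [0, 0, -1], [0, 0, -1], [0, 0, -1], [0, 0, -1], [0, 0, -1], [0, 0, -1], [0, 0, -1], [0, 0, 0], [0, 0, 0]], translation=[[0.06, 0.03, 0], [0, 0, 0.6], [0, 0, 0.7], [0, 0, 0.7], [0, 0, 0.7], [0, 0, 0.7], [0, 0, 0.7], [0, 0, 0.7], [0, 0, 0.7], [0, 0, 0.7], [0, 0, 0], [0, 0, 0]], hand=[0.6, 0.6, 0.6, 0.6, 0.6, 0.6, 0.6, 0.6, 0.6, 0.6, 0.6, 0.6])

```text
time: 12.72
tcp_pos: [0.5492, -0.2784, 0.1293]
ee_rot: [0.906, -3.007, -0.002]
force: [-0.1, -0.1, 1.6]
gripper_width: 0.596
gripper_force: 0.0
```

```bash
python3 - <<'E'
from h import *
timer(cam('wrist')); s=readout.sense(); M=R.from_rotvec(s['ee_rot']).as_matrix(); t=s['tcp_pos']
print(t,M[:,2],M.T@(np.array([.5491,-.2785,.071])-t)/.02, np.degrees(np.arctan2(M[1,0],M[0,0])),s['joint_positions'])
E
```

```text
case 16256 ((548.2378540039062, -278.7865905761719), 55.53242111206055)
mark 110 -26.396004510119315 0.04252161414689691
bar 2261 ((548.535400390625, -279.2063903808594), (43.26829147338867, 13.729979515075684), 33.68988037109375)
[ 0.54973215 -0.27885394  0.1301175 ] [ 2.12461975e-05  6.75931050e-05 -9.99999997e-01] [0.01674684 0.0320735  2.95587537] -146.4904664487986 [-4.71904232e-01  4.72600773e-01  1.74902541e+00  8.78137833e-05
  9.19978271e-01 -2.62760545e+00]
```

Request:
step_arm(turn=[[0, 0, 0], [0, 0, 0], [0, 0, 0], [0, 0, 0], [0, 0, 0], [0, 0, 0]], translation=[[0.03, 0.03, 0.7], [0, 0, 0.9], [0, 0, 0.7], [0, 0, 0.45], [0, 0, 0.2], [0, 0, 0]], hand=[0.5, 0.5, 0.5, 0.5, 0.5, 0.5])

```text
time: 13.27
tcp_pos: [0.5486, -0.2791, 0.0706]
ee_rot: [0.909, -3.007, -0.0]
force: [0.8, -0.2, -0.6]
gripper_width: 0.5
gripper_force: 0.0
```

Request:
step_arm(turn=[[0, 0, 0], [0, 0, 0], [0, 0, 0], [0, 0, 0], [0, 0, 0], [0, 0, 0], [0, 0, 0]], translation=[[0, 0, 0], [0, 0, 0], [0, 0, 0], [0, 0, 0], [0, 0, 0], [0, 0, 0], [0, 0, 0]], hand=[0.05, 0.05, 0.05, 0.05, 0.05, 0.05, 0.05], force=60)

```text
time: 13.85
tcp_pos: [0.5492, -0.2795, 0.0711]
ee_rot: [-0.911, 3.006, -0.002]
force: [1.5, -0.6, 2.5]
gripper_width: 0.151
gripper_force: 62.1
```

Request:
step_arm(turn=[[0, 0, 0], [0, 0, 0], [0, 0, 0], [0, 0, 0], [0, 0, 0], [0, 0, 0]], translation=[[0, 0, 0.07], [0, 0, 0.07], [0, 0, 0.07], [0, 0, 0.04], [0, 0, 0], [0, 0, 0]], hand=[0.05, 0.05, 0.05, 0.05, 0.05, 0.05])

```text
time: 14.35
tcp_pos: [0.5492, -0.2795, 0.0663]
ee_rot: [-0.911, 3.006, -0.001]
force: [0.6, -0.4, 8.9]
gripper_width: 0.149
gripper_force: 63.0
```

Request:
step_arm(turn=[[0, 0, 0.3], [0, 0, 0.5], [0, 0, 0.5], [0, 0, 0.5], [0, 0, 0.5], [0, 0, 0.5], [0, 0, 0.5], [0, 0, 0.5], [0, 0, 0.5], [0, 0, 0.2], [0, 0, 0], [0, 0, 0]], translation=[[0, 0, 0], [0, 0, 0], [0, 0, 0], [0, 0, 0], [0, 0, 0], [0, 0, 0], [0, 0, 0], [0, 0, 0], [0, 0, 0], [0, 0, 0], [0, 0, 0], [0, 0, 0]], hand=[0.05, 0.05, 0.05, 0.05, 0.05, 0.05, 0.05, 0.05, 0.05, 0.05, 0.05, 0.05])

```text
time: 15.35
tcp_pos: [0.5492, -0.2794, 0.0664]
ee_rot: [-0.076, 3.139, -0.001]
force: [0.0, 0.2, 9.0]
gripper_width: 0.151
gripper_force: 63.1
```

```bash
python3 - <<'E'
from h import *
timer(cam('wrist')); s=readout.sense(); M=R.from_rotvec(s['ee_rot']).as_matrix(); t=s['tcp_pos']
print(t,np.degrees(np.arctan2(M[1,0],M[0,0])),s['force'],s['torque'])
E
```

```text
case 23717 ((547.1193237304688, -278.697998046875), 55.390357971191406)
mark 0 nan nan
bar 6414 ((546.7182006835938, -276.2602233886719), (40.946197509765625, 40.15113830566406), 38.193180084228516)
[ 0.54921444 -0.27946224  0.06638261] -177.23025684725687 [ 0.32728729 -0.58505741  9.14131036] [ 0.08336401 -0.09517796 -0.03893323]h.py:19: RuntimeWarning: Mean of empty slice.
  print('mark',k.sum(),np.degrees(np.arctan2(*q.mean(0)[::-1])),np.hypot(*q.mean(0)))
  ret = um.true_divide(
```

Request:
step_arm(turn=[[0, 0, 0.4], [0, 0, 0.5], [0, 0, 0.5], [0, 0, 0.5], [0, 0, 0.5], [0, 0, 0.5], [0, 0, 0.5], [0, 0, 0.5], [0, 0, 0.3], [0, 0, 0], [0, 0, 0]], translation=[[0, 0, 0], [0, 0, 0], [0, 0, 0], [0, 0, 0], [0, 0, 0], [0, 0, 0], [0, 0, 0], [0, 0, 0], [0, 0, 0], [0, 0, 0], [0, 0, 0]], hand=[0.05, 0.05, 0.05, 0.05, 0.05, 0.05, 0.05, 0.05, 0.05, 0.05, 0.05])

```text
time: 16.32
tcp_pos: [0.5492, -0.2794, 0.0664]
ee_rot: [0.71, 3.059, -0.0]
force: [0.8, 0.5, 8.2]
gripper_width: 0.153
gripper_force: 63.1
```

```bash
python3 - <<'E'
from h import *
s=readout.sense(); M=R.from_rotvec(s['ee_rot']).as_matrix(); t=s['tcp_pos']
print(t,np.degrees(np.arctan2(M[1,0],M[0,0])),s['force'],s['torque'])
c=cam('scene'); f=c['frame'][223:283,131:191]; cv2.imwrite('pics/s4.png',cv2.resize(f,(600,600),interpolation=cv2.INTER_CUBIC))
E
```

```text
[ 0.54923208 -0.27937384  0.06638941] 153.8759113014226 [0.79641503 0.51902967 8.23335262] [ 0.07668238 -0.18880652 -0.02319446]
```

View pics/s4.png

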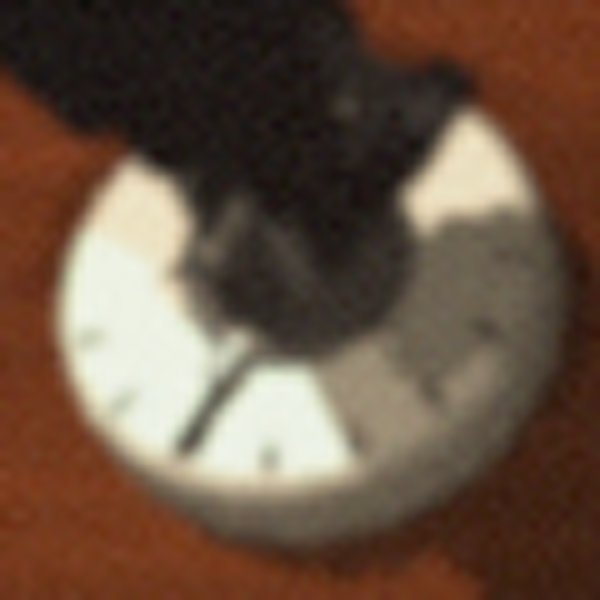

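The scene crop shows the case unmoved, with the mark from (183,450) to (235,375) and the knob's nose at its inner end, near (240,345). I'll ease off the press and release.

Request:
step_arm(turn=[[0, 0, 0], [0, 0, 0], [0, 0, 0], [0, 0, 0], [0, 0, 0], [0, 0, 0], [0, 0, 0], [0, 0, 0], [0, 0, 0]], translation=[[0, 0, -0.07], [0, 0, -0.07], [0, 0, -0.05], [0, 0, 0], [0, 0, 0], [0, 0, 0], [0, 0, 0], [0, 0, 0], [0, 0, 0]], hand=[0.05, 0.05, 0.05, 0.05, 0.2, 0.3, 0.4, 0.5, 0.5])

```text
time: 17.12
tcp_pos: [0.5482, -0.2791, 0.0691]
ee_rot: [-0.709, -3.06, -0.0]
force: [0.5, -1.7, -0.5]
gripper_width: 0.498
gripper_force: 0.0
```

Request:
step_arm(turn=[[0, 0, 0], [0, 0, 0], [0, 0, 0], [0, 0, 0], [0, 0, 0], [0, 0, 0], [0, 0, 0], [0, 0, 0], [0, 0, 0], [0, 0, 0], [0, 0, 0], [0, 0, 0]], translation=[[0, 0, -0.3], [0, 0, -0.8], [0, 0, -1], [0, 0, -1], [0, 0, -1], [0, 0, -1], [0, 0, -1], [0, 0, -1], [0, 0, -1], [0, 0, -1], [0, 0, 0], [0, 0, 0]], hand=[0.6, 0.6, 0.6, 0.6, 0.6, 0.6, 0.6, 0.6, 0.6, 0.6, 0.6, 0.6])

```text
time: 18.12
tcp_pos: [0.5491, -0.2795, 0.253]
ee_rot: [0.709, 3.058, -0.001]
force: [-0.1, 0.6, -0.1]
gripper_width: 0.602
gripper_force: 0.0
```

```bash
python3 - <<'E'
from h import *
c=cam('wrist');timer(c); s=readout.sense(); print(s['time'],s['tcp_pos'])
cv2.imwrite('pics/w5.png',cv2.resize(c['frame'][100:260,180:380],(800,640))[:600])
E
```

```text
case 7668 ((548.8959350585938, -278.371826171875), 55.669063568115234)
mark 18 -26.270332284958382 0.043657951608550016
bar 877 ((549.0519409179688, -278.1448974609375), (13.50547981262207, 43.757259368896484), 63.686767578125)
18.1667 [ 0.54846132 -0.27918788  0.251721  ]
```

View pics/w5.png

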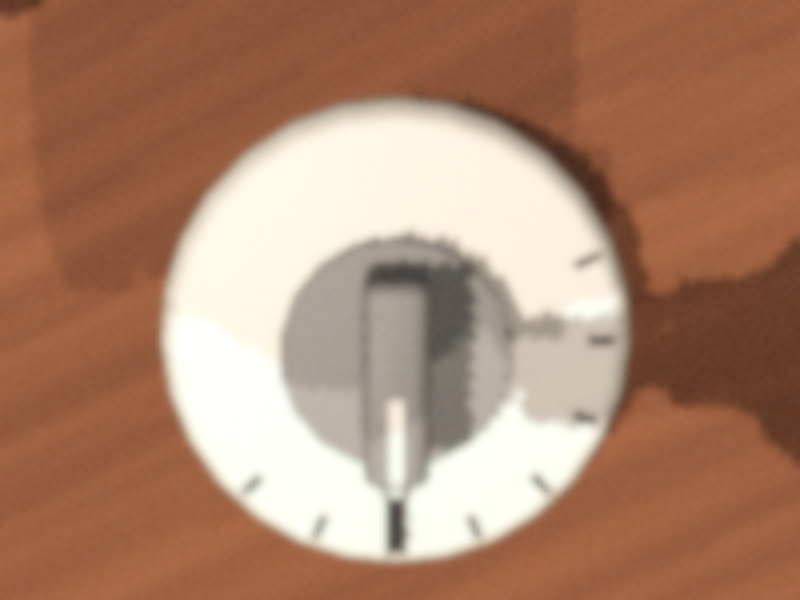

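The white pointer line, at about (397,450), runs straight into the long mark at (397,525). The bar is at -26.3° and the mark at -26.3°, and the case has not moved. I'll hand in.

```bash
python3 -c "
from plant import manip
print(manip.finish_job())"
```

```text
the job is handed in; nothing more can be done
None
```

The lid sits flat on the coaster mug, the timer's pointer lines up with the long mark with its case unmoved, and the job was handed in at about 18 s of the 54 s allowed.

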